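Lift out the glue-stick bin and tip it into the tray

TASK

Take the insert bin that holds the glue stick out of the organiser frame by its handle: lift it straight up and keep it level until it is clear of the frame. Tip the glue stick out of it into the plywood tray, gently from low over the tray and without touching the stick with the gripper, then stand the empty bin upright in the middle of the cork mat and let go. Leave the other bin in its slot, and everything else on the desk, where it is.

Things in the scene. Friction and masses are not known exactly. Their poses are not given: they have to be found in the camera images.
- frame: Brown wooden organiser frame fixed to the desk, 146 mm (x) by 258 mm (y), 48 mm tall, open on top. Origin: centre of its underside, z up. Two equal slots side by side along its y, centres at y = +63 and -63 mm, each 134 by 120 mm inside (2 mm play round a bin), slot floor 4 mm above the desk; walls 6 mm thick.
- bin: Grey plastic insert bin holding the glue stick; starts in either slot of the frame, its x along the frame's x (an identical bin is in the other). 130 mm (x) by 116 mm (y), about 180 g, walls 3 mm; side and back walls 55 mm high, front = -x. A rigid basket handle spans it along y. Origin: centre of its underside, z up.
- bin_grip (a point): Middle of that bin's handle bar, 107 mm above the bin's underside at its x = y = 0. The bar runs straight along y: 12 mm thick (x), 22 mm high (z from 96 to 118 mm), flat sides, 116 mm long, on 24 mm wide uprights at both side walls. Axes as the bin.
- bin_lip (a point): Middle of that bin's front pouring edge, at its x = -65 mm, 34 mm above its underside. Inside, the 3 mm thick floor is level in the back half (x = +12 to +62 mm), then a plain ramp rises at 22 deg to this edge, without a lip: dipping the front by clearly more than 22 deg lets a round thing roll out over it.
- bin_b: The other bin, of the same shape, holding a small pad of paper; it stays in its slot. Origin: centre of its underside.
- glue_stick: White round glue stick with black cap, 28 mm diameter, 95 mm long, 35 g, lying along its own y in the back of its bin. Origin: its centre; it rolls freely, so its x and z axes turn.
- note_pad: Pad of paper 38 x 76 x 20 mm lying in the other bin. Origin: centre of its underside.
- tray: Open plywood tray fixed to the desk, 200 by 200 mm outside, walls 5 mm thick, top 30 mm above the desk, floor 4 mm above it. Origin: centre of its underside, z up. Tray, mat and frame stand side by side (left, middle, right) in any order.
- mat: Flat cork mat fixed to the desk, 200 mm (x) by 180 mm (y), 4 mm thick. Origin: centre of its underside, z up.
- pencil_cup: Steel pencil cup with pencils, 76 mm diameter, 100 mm tall (pencils to 177 mm), at the back. Origin: centre of its underside.
- eraser: Grey eraser 28 x 62 x 14 mm, just in front of the frame (robot's side). Origin: centre of its underside.
- phone_grip: Orange phone grip, a waisted disc 40 mm wide, 16 mm tall, just in front of the frame. Origin: centre of its underside.
- saucer: White ceramic saucer, 144 mm diameter, 20 mm tall, at the back. Origin: centre of its underside.
- tin: White plastic tin with a screw cap, 80 mm diameter, 75 mm tall, at the back right. Origin: centre of its underside.
Not all that is in view belongs to the job. Leave any purple or yellow look-alike of the bin alone. What is shaped like the glue_stick but pink is not meant.

How it is judged:
By the outcome, as a careful person would: the job done as asked, in the order asked, and still so for the second after the job is handed in, with the robot touching nothing.
It also fails if it takes over 58 s, if anything falls off the work surface, if the arm or the gripper's body presses on something with over 40 N, if the wrist force passes 120 N, or if a joint passes its speed limit or range.

ROBOT

A 6-joint arm with a two-finger parallel gripper is mounted at the origin on the work surface. World frame = base frame: x ahead of the robot, y to its left, z up, the work surface at z = 0. Lengths are in m, angles in rad, forces in N, time in s.
With the tool pointing down it reaches from about 0.35 to 0.95 m from the base axis. Payload 17.4 kg.
Tool frame: the origin (TCP) lies midway between the tips of the shut fingers; the grasp point (between the pads) lies 19 mm behind it (manip.tcp_to_grasp is the distance from the TCP to the grasp point, in m); z points along the fingers, y is the line along which they close (so a half turn about z gives the same grasp; the last joint's range is limited). The gripper opens to 93 mm and grips with 3 to 60 N. Pads are 15 mm wide; open, the fingers measure 128 mm over their backs; the gripper's body (75 mm by 188 mm) begins 65 mm behind the grasp point.
Start: joints at [1.096, 0.116, 1.442, -0, 1.584, -0.038], TCP at [0.286, 0.612, 0.219] pointing down, gripper open.
Joint ranges: [-2.83, 2.83], [-0.83, 2.19], [0.07, 2.5], [-1.14, 4.28], [0.01, 3], [-2.97, 2.97]. Speed limits (rad/s): [1.89, 1.89, 2.22, 3.14, 3.14, 3.14].

INTERFACE

Orientations are given as [roll, pitch, yaw] about the fixed x, y, z axes, in that order (R = Rz(yaw) Ry(pitch) Rx(roll)).
In Python, from bench import manip gives the robot as it stands.
- The arm moves only by the tool step_arm, never from a script. Its argument "steps" is a list of rows, each a list of 5 numbers: the shift along the tool's x, y, z in cm, then the turn about the tool's z in rad, then the finger opening in cm, from 0 to 9.3. In form: [[dx, dy, dz, turn, hand], ...]. A call has 1 to 12 rows; each row is the pose to reach, as a shift and turn from the pose commanded when the call began, along the tool's axes at that moment; what a row does not reach only later rows make up. A row lasts 1/12 s, in which the tool goes at most 41.7 mm and 7.16 degrees, less where a joint would pass 70% of its speed; a pose out of reach is approached as far as the arm can. A call with a gripper value outside its range is refused whole. The fingers move at their own pace and stop on an object; "grip_force" is the grip in N (left out, the last holds). Time passes only in rows, so rows that repeat a pose let the fingers close. It gives the time, the measured TCP pose, the force, the opening and the grip force at its end, in the units of the state.
- manip.sense(): the state, without advancing time (a new reading comes with each control period).
- manip.snapshot(name): name is "side" or "top"; returns the picture (400x640x3 uint8, blue, green, red); there is no depth.
- manip.camera_params(name): a dict with "fovy" (degrees; the focal length in pixels is half the picture's height over the tangent of half this angle, whatever the lens; pixels are square), "cx", "cy" (the principal point, pixels), "rvec" (rotation vector, rad) and "tvec" (3), from world to camera coordinates, as OpenCV has them. Camera axes: x right, y down, z forward; pixel columns grow to the right and rows downward; lengths in m; the calibration is good to about 2 mm. A picture is of the moment at which its call begins. camera_params takes no time and is no camera call.
- manip.finish_job(): hands the job in; it is judged then, once.
The state is a dict: "time_s": time; "joint_pos": joint angles; "qvel": joint speeds; "joint_torque": joint torques, N m; "eef_pos": TCP position; "tool_rot": TCP orientation; "wrist_force": force on the tool from outside, world axes, zero at the start; "torque": the same for the moment, N m; "grip_width": finger opening in m; "gripper_force": force on a finger pad.
Only numpy, scipy, OpenCV 4.12 (cv2) and the standard library are available. Lean on these libraries where they do the work, as an engineer would, in place of code of your own. Each camera call takes 0.05 s, during which the arm holds its last target. There are 200 camera calls.

## Working session

There is one attempt and no reset: what is moved stays moved. The work goes in short steps, Python scripts to look and compute and a tool call to move; the robot and the scene stay as the last step left them, time stands still between calls to the robot, and variables do not carry over. Pictures are saved under pics/ and viewed, at most 13 in all, crops included, and the job is handed in when it is done.

Besides the shell and the picture viewer there is one more tool, called after ">>>" by a JSON object that holds its "op" and its "data", one argument or row to a line. step_arm: Moves the arm, as the interface text tells. Its arguments: {"type":"object","properties":{"steps":{"type":"array"},"grip_force":{"type":"number"}},"required":["steps"]}

```bash
mkdir -p pics; ls
python3 - <<'E'
from bench import manip
import cv2
for n in("top","side"):
    cv2.imwrite(f"pics/{n}0.png",manip.snapshot(n)); print(n,manip.camera_params(n))
s=manip.sense();print(s)
E
```

```text
pics
top {'fovy': 57.297810190376914, 'cx': 319.7656451897898, 'cy': 201.73269752295104, 'rvec': array([ 2.18741336, -2.1397642 ,  0.15197711]), 'tvec': array([0.05383595, 0.54304871, 1.05446507])}
side {'fovy': 53.38738952890463, 'cx': 313.38812786187134, 'cy': 201.30838937637031, 'rvec': array([ 0.49344522, -2.58127338,  1.39281361]), 'tvec': array([0.52392262, 0.15975101, 1.28728493])}
{'time_s': 0.1, 'joint_pos': array([ 1.09625115e+00,  1.16444631e-01,  1.44217891e+00, -2.36373604e-05,
        1.58400085e+00, -3.78136156e-02]), 'qvel': array([-0.00103575, -0.00244276, -0.00308604, -0.001149  , -0.00033266,
        0.0030435 ]), 'joint_torque': array([ 2.48247590e-03, -7.22898173e+01, -6.23857284e+01,  7.81224528e-02,
        2.28232431e-02, -4.76873743e-05]), 'eef_pos': array([0.28545367, 0.61147587, 0.21798669]), 'tool_rot': array([-3.14056077e+00, -1.53854305e-05,  2.70486078e+00]), 'wrist_force': array([ 0.49718273, -0.24200591, -1.31381177]), 'torque': array([-0.00731438,  0.00055786,  0.0051962 ]), 'gripper_force': 0.0, 'grip_width': 0.0928758917003533}
```

View pics/top0.png

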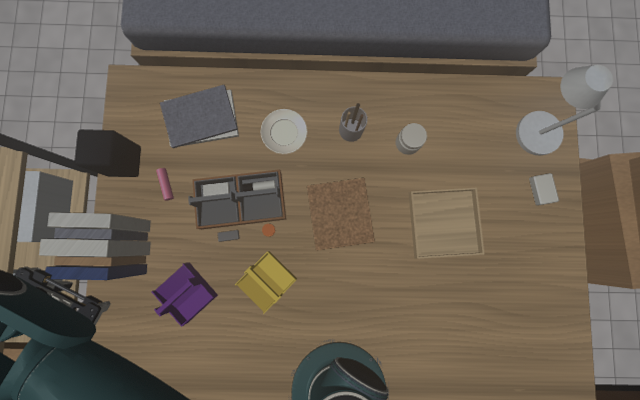

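View pics/side0.png

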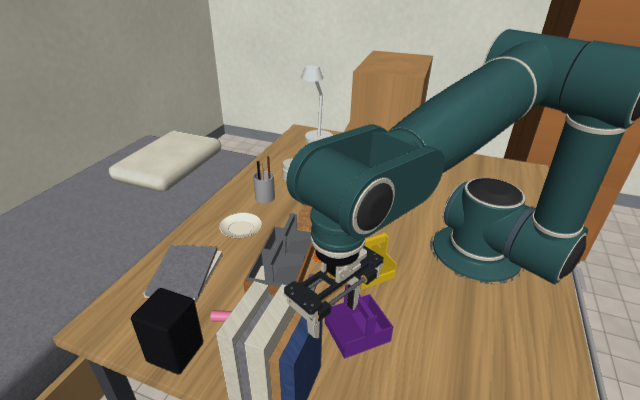

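The top view shows the frame at left (240,200), the mat in the middle (341,213) and the tray at right (447,223). The purple and yellow look-alikes are in front. The side view shows the arm on the left, with the frame behind the gripper. I'll zoom in on the frame.

```bash
python3 - <<'E'
import cv2
a=cv2.imread("pics/top0.png")
cv2.imwrite("pics/c1.png",cv2.resize(a[160:250,180:300],None,fx=6.5,fy=6.5,interpolation=cv2.INTER_CUBIC))
E
cat > h.py <<'E'
from bench import manip
import cv2, numpy as np
def cam(n):
    p=manip.camera_params(n);f=200/np.tan(np.radians(p['fovy'])/2)
    return np.array([[f,0,p['cx']],[0,f,p['cy']],[0,0,1]]),p['rvec'],p['tvec']
def w(n,uv,z):
    K,r,t=cam(n);R=cv2.Rodrigues(r)[0]
    d=R.T@np.linalg.solve(K,[uv[0],uv[1],1]);c=-R.T@t
    return c+d*(z-c[2])/d[2]
def px(n,P):
    K,r,t=cam(n);return cv2.projectPoints(np.float64(P).reshape(-1,3),r,t,K,None)[0][:,0]
E
python3 - <<'E'
from h import *
np.set_printoptions(precision=4,suppress=True)
for name,z,pts in [("tray",.03,[(411,190),(479,188),(484,254),(416,258)]),("mat",.004,[(307,183),(367,178),(375,243),(315,249)])]:
    q=np.array([w("top",p,z) for p in pts]);print(name,q[:,:2].tolist(),q.mean(0))
E
```

```text
tray [[0.5840467956335738, -0.20776930127185012], [0.595019610383834, -0.41386527395274236], [0.39794516225036575, -0.42208834591502964], [0.38212899103033815, -0.2204520198250257]] [ 0.4898 -0.316   0.03  ]
mat [[0.6025293485724256, 0.10579559122179348], [0.6225968665387458, -0.07878381701102058], [0.4237951433138537, -0.10394814556491838], [0.40204789990128675, 0.07668430013241243]] [ 0.5127 -0.0001  0.004 ]
```

View pics/c1.png

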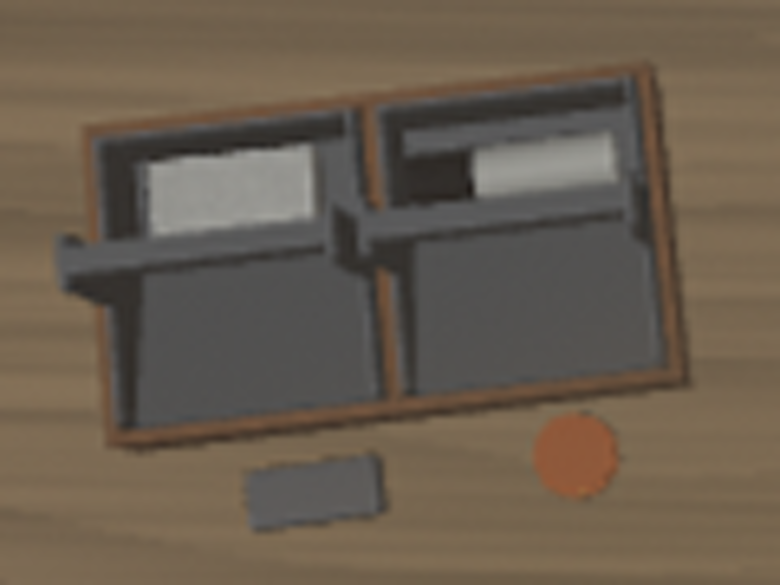

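The crop shows the glue stick (white body, black cap at about (435,175)) in the right-hand slot, and the paper pad in the left. The frame's outer corners are at about (82,127), (652,64), (688,383) and (108,447) in the crop. The target handle bar runs from (365,233) to (630,196).

Run:
```python
from h import *
from scipy.optimize import least_squares
np.set_printoptions(precision=4,suppress=True)
c=lambda p:((p[0]+.5)/6.5-.5+180,(p[1]+.5)/6.5-.5+160)
q=np.array([w("top",c(p),.048) for p in [(82,127),(652,64),(688,383),(108,447)]])
print(q)
def fit(q,lx,ly):
    M=np.array([[lx/2,ly/2],[lx/2,-ly/2],[-lx/2,-ly/2],[-lx/2,ly/2]])
    f=lambda v:(M@np.array([[np.cos(v[2]),np.sin(v[2])],[-np.sin(v[2]),np.cos(v[2])]])+v[:2]-q[:,:2]).ravel()
    r=least_squares(f,[.5,0,0]);print(r.x,abs(r.fun).max());return r.x
v=fit(q,.146,.258)
o=lambda v,x,y:v[:2]+np.array([x*np.cos(v[2])-y*np.sin(v[2]),x*np.sin(v[2])+y*np.cos(v[2])])
print("bin",o(v,0,-.063))
bar=np.array([w("top",c(p),.122) for p in [(365,233),(630,196)]]);print("bar",bar,bar.mean(0))
fit(np.array([w("top",p,.03) for p in [(411,190),(479,188),(484,254),(416,258)]]),.2,.2)
fit(np.array([w("top",p,.004) for p in [(307,183),(367,178),(375,243),(315,249)]]),.2,.18)
```

```text
[[0.5982 0.4422 0.048 ]
 [0.6336 0.186  0.048 ]
 [0.4884 0.1649 0.048 ]
 [0.4542 0.4214 0.048 ]]
[0.5436 0.3036 0.137 ] 0.0009577333591273274
bin [0.5522 0.2412]
bar [[0.5426 0.2963 0.122 ]
 [0.5609 0.186  0.122 ]] [0.5518 0.2411 0.122 ]
[ 0.4898 -0.316   0.0591] 0.0038977015639390933
[ 0.5127 -0.0001  0.1256] 0.004041570985946152
```

>>> {"op": "step_arm", "data": {
  "steps": [
    [0, 0, -4, 0, 9.3],
    [0, 0, -8, 0, 9.3],
    [0, 0, -12, 0, 9.3],
    [0, 0, -16, 0, 9.3],
    [0, 0, -20, 0, 9.3],
    [0, 0, -24, 0, 9.3],
    [0, 0, -28, 0, 9.3],
    [0, 0, -32, 0, 9.3],
    [0, 0, -36, 0, 9.3],
    [0, 0, -40, 0, 9.3],
    [0, 0, -44, 0, 9.3],
    [0, 0, -48, 0, 9.3]
  ]
}}

```text
time_s: 1.1
eef_pos: [0.2864, 0.6134, 0.6576]
tool_rot: [3.139, 0.0, 2.705]
wrist_force: [-0.6, 0.5, 1.6]
grip_width: 0.0929
gripper_force: 0.0
```

>>> {"op": "step_arm", "data": {
  "steps": [
    [0, 4, 0, 0, 9.3],
    [0, 8, 0, 0, 9.3],
    [0, 12, 0, 0, 9.3],
    [0, 16, 0, 0, 9.3],
    [0, 20, 0, 0, 9.3],
    [0, 24, 0, 0, 9.3],
    [0, 28, 0, 0, 9.3],
    [0, 32, 0, 0, 9.3],
    [0, 36, 0, 0, 9.3],
    [0, 40, 0, 0, 9.3],
    [0, 44, 0, 0, 9.3],
    [0, 48, 0, 0, 9.3]
  ]
}}

```text
time_s: 2.1
eef_pos: [0.3565, 0.7634, 0.5205]
tool_rot: [3.117, 0.0, 2.705]
wrist_force: [-0.0, 0.4, 0.8]
grip_width: 0.0929
gripper_force: 0.0
```

>>> {"op": "step_arm", "data": {
  "steps": [
    [0, 0, 0, 0, 9.3]
  ]
}}

```text
time_s: 2.18
eef_pos: [0.357, 0.7644, 0.5174]
tool_rot: [3.121, -0.0, 2.705]
wrist_force: [0.1, 0.4, -1.1]
grip_width: 0.0929
gripper_force: 0.0
```

>>> {"op": "step_arm", "data": {
  "steps": [
    [-3, -3, 1, 0.08, 9.3],
    [-6, -6, 2, 0.17, 9.3],
    [-9, -9, 3, 0.25, 9.3],
    [-12, -12, 4, 0.33, 9.3],
    [-15, -15, 5, 0.42, 9.3],
    [-18, -18, 6, 0.5, 9.3],
    [-21, -21, 7, 0.58, 9.3],
    [-24, -24, 8, 0.67, 9.3],
    [-27, -27, 9, 0.75, 9.3],
    [-30, -30, 10, 0.83, 9.3],
    [-33, -33, 12, 0.92, 9.3],
    [-36, -36, 14, 1.0, 9.3]
  ]
}}

```text
time_s: 3.18
eef_pos: [0.5002, 0.3702, 0.4083]
tool_rot: [3.126, -0.022, 1.7]
wrist_force: [0.8, -0.2, 0.6]
grip_width: 0.0931
gripper_force: 0.0
```

>>> {"op": "step_arm", "data": {
  "steps": [
    [0, 0, 0, 0, 9.3],
    [0, 0, 0, 0, 9.3]
  ]
}}

```text
time_s: 3.35
eef_pos: [0.5005, 0.3705, 0.4079]
tool_rot: [3.128, -0.021, 1.702]
wrist_force: [-0.3, 0.0, 0.9]
grip_width: 0.0931
gripper_force: 0.0
```

```bash
cat >> h.py <<'E'
from scipy.spatial.transform import Rotation as Ro
def rel(target,yaw):
    s=manip.sense();T=Ro.from_euler('xyz',s['tool_rot']).as_matrix()
    d=T.T@(np.array(target)-s['eef_pos'])*100
    e=T.T@Ro.from_euler('xyz',[np.pi,0,yaw]).as_matrix();t=Ro.from_matrix(e).as_rotvec()
    print('t',round(s['time_s'],2),'pos',s['eef_pos'].round(4),'rot',s['tool_rot'].round(3),'w',round(s['grip_width'],4),'gf',s['gripper_force'],'F',s['wrist_force'].round(1))
    print('shift cm',d.round(2),'rotvec',t.round(3))
E
python3 -c "
from h import *
rel([.552,.241,.17],1.708)
a=cv2.imread('pics/top0.png')
cv2.imwrite('pics/c2.png',cv2.resize(a[170:265,300:495],None,fx=4,fy=4,interpolation=cv2.INTER_CUBIC))"
```

```text
t 3.35 pos [0.5005 0.3705 0.4079] rot [ 3.128 -0.021  1.702] w 0.0931 gf 0.0 F [-0.3  0.   0.9]
shift cm [-14.01   3.08  23.54] rotvec [ 0.014 -0.021 -0.006]
```

View pics/c2.png

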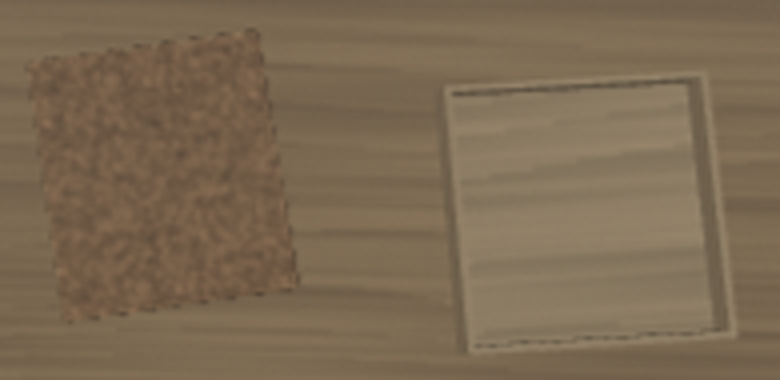

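The crop gives the mat corners as (28,66), (258,30), (298,286), (66,321) and the tray's outer rim corners as (445,88), (706,73), (736,337), (468,354).

>>> {"op": "step_arm", "data": {
  "steps": [
    [-3, 0.7, 3, 0, 9.3],
    [-6, 1.4, 5, 0, 9.3],
    [-9, 2.1, 7.5, 0, 9.3],
    [-12, 2.8, 10.5, 0, 9.3],
    [-14, 3.1, 13.5, 0, 9.3],
    [-14, 3.1, 17, 0, 9.3],
    [-14, 3.1, 20.5, 0, 9.3],
    [-14, 3.1, 23.5, 0, 9.3],
    [-14, 3.1, 23.5, 0, 9.3],
    [-14, 3.1, 23.5, 0, 9.3]
  ]
}}

```text
time_s: 4.18
eef_pos: [0.5518, 0.2438, 0.1703]
tool_rot: [3.13, -0.021, 1.707]
wrist_force: [0.9, 0.3, 0.8]
grip_width: 0.0929
gripper_force: 0.0
```

Run:
```python
from h import *
from scipy.optimize import least_squares
np.set_printoptions(precision=4,suppress=True)
rel([.552,.241,.092],1.708)
c=lambda p:((p[0]+.5)/4-.5+300,(p[1]+.5)/4-.5+170)
def fit(q,lx,ly):
    M=np.array([[lx/2,ly/2],[lx/2,-ly/2],[-lx/2,-ly/2],[-lx/2,ly/2]])
    f=lambda v:(M@np.array([[np.cos(v[2]),np.sin(v[2])],[-np.sin(v[2]),np.cos(v[2])]])+v[:2]-q[:,:2]).ravel()
    r=least_squares(f,[.5,0,0]);print(r.x,abs(r.fun).max());return r.x
fit(np.array([w("top",c(p),.03) for p in [(445,88),(706,73),(736,337),(468,354)]]),.2,.2)
fit(np.array([w("top",c(p),.004) for p in [(28,66),(258,30),(298,286),(66,321)]]),.2,.18)
print(w("top",(412,130),.075))
im=manip.snapshot("side");cv2.imwrite("pics/s1.png",im)
```

```text
t 4.18 pos [0.5518 0.2438 0.1703] rot [ 3.13  -0.021  1.707] w 0.0929 gf 0.0 F [0.9 0.3 0.8]
shift cm [-0.44 -0.11  7.82] rotvec [ 0.012 -0.021 -0.001]
[ 0.4886 -0.3139  0.08  ] 0.001382574231621414
[0.5117 0.0022 0.1697] 0.0022761402483556514
[ 0.7555 -0.2006  0.075 ]
```

>>> {"op": "step_arm", "data": {
  "steps": [
    [-0.4, -0.1, 2, 0, 9.3],
    [-0.4, -0.1, 4, 0, 9.3],
    [-0.4, -0.1, 6, 0, 9.3],
    [-0.4, -0.1, 7.8, 0, 9.3],
    [-0.4, -0.1, 7.8, 0, 9.3],
    [-0.4, -0.1, 7.8, 0, 5],
    [-0.4, -0.1, 7.8, 0, 2.5],
    [-0.4, -0.1, 7.8, 0, 0],
    [-0.4, -0.1, 7.8, 0, 0],
    [-0.4, -0.1, 7.8, 0, 0],
    [-0.4, -0.1, 7.8, 0, 0],
    [-0.4, -0.1, 7.8, 0, 0]
  ],
  "grip_force": 25
}}

```text
time_s: 5.23
eef_pos: [0.5525, 0.2406, 0.0922]
tool_rot: [3.128, -0.021, 1.705]
wrist_force: [-0.5, -0.3, 0.8]
grip_width: 0.0508
gripper_force: 0.0
```

>>> {"op": "step_arm", "data": {
  "steps": [
    [0, 0, 0, 0, 0],
    [0, 0, 0, 0, 0],
    [0, 0, 0, 0, 0],
    [0, 0, 0, 0, 0]
  ]
}}

```text
time_s: 5.57
eef_pos: [0.5525, 0.2405, 0.092]
tool_rot: [3.128, -0.021, 1.705]
wrist_force: [-1.0, -0.3, -0.5]
grip_width: 0.0245
gripper_force: 0.0
```

>>> {"op": "step_arm", "data": {
  "steps": [
    [0, 0, 0, 0, 0],
    [0, 0, 0, 0, 0],
    [0, 0, 0, 0, 0],
    [0, 0, 0, 0, 0]
  ]
}}

```text
time_s: 5.9
eef_pos: [0.5526, 0.2406, 0.092]
tool_rot: [3.128, -0.021, 1.705]
wrist_force: [2.5, 0.6, -1.3]
grip_width: 0.0117
gripper_force: 25.0
```

>>> {"op": "step_arm", "data": {
  "steps": [
    [0.02, 0.01, -0.7, 0, 0],
    [0.03, 0.02, -1.5, 0, 0],
    [0.05, 0.03, -2.4, 0, 0],
    [0.07, 0.05, -3.4, 0, 0],
    [0.09, 0.06, -4.5, 0, 0],
    [0.12, 0.08, -5.6, 0, 0],
    [0.14, 0.09, -6.7, 0, 0],
    [0.16, 0.1, -7.8, 0, 0],
    [0.19, 0.12, -8.9, 0, 0],
    [0.21, 0.14, -10, 0, 0],
    [0.23, 0.15, -11, 0, 0],
    [0.23, 0.15, -11, 0, 0]
  ]
}}

```text
time_s: 6.9
eef_pos: [0.5531, 0.2408, 0.2047]
tool_rot: [3.125, -0.021, 1.705]
wrist_force: [0.8, 1.0, -1.7]
grip_width: 0.0117
gripper_force: 25.0
```

Run:
```python
from h import *
rel([.48,-.1,.21],3.22)
a=np.vstack([manip.snapshot("side")[150:400,150:450],manip.snapshot("top")[150:300,150:450]])
cv2.imwrite("pics/l1.png",cv2.resize(a,None,fx=1.5,fy=1.5))
```

```text
t 6.9 pos [0.5531 0.2408 0.2047] rot [ 3.125 -0.021  1.705] w 0.0117 gf 24.995359182357788 F [ 0.8  1.  -1.7]
shift cm [-32.78 -11.78  -1.42] rotvec [ 0.029 -0.005 -1.515]
```

View pics/l1.png

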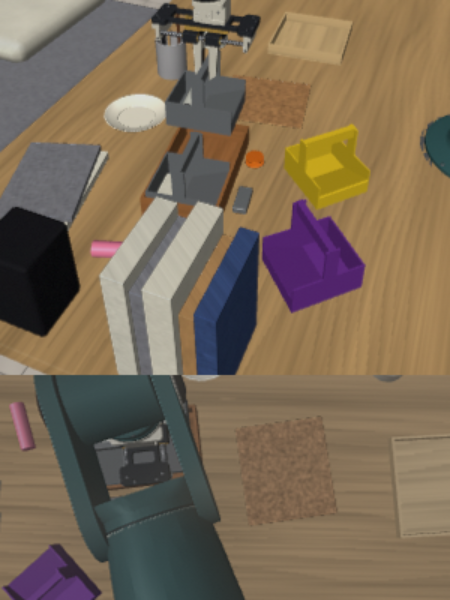

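The bin is lifted level and clear of the frame, with the other bin still in its slot. Next I'll carry it towards the tray.

>>> {"op": "step_arm", "data": {
  "steps": [
    [-1, -0.3, -1, 0, 0],
    [-2.5, -0.8, -1.8, 0, 0],
    [-4.5, -1.5, -2, 0, 0],
    [-7, -2.4, -2, 0, 0],
    [-9.5, -3.3, -2, -0.05, 0],
    [-12, -4.2, -2, -0.15, 0],
    [-14.5, -5.1, -2, -0.25, 0],
    [-17, -6, -2, -0.35, 0],
    [-19.5, -6.9, -2, -0.45, 0],
    [-22, -7.8, -2, -0.55, 0],
    [-24.5, -8.7, -2, -0.65, 0],
    [-27, -9.6, -2, -0.75, 0]
  ]
}}

```text
time_s: 8.0
eef_pos: [0.4921, -0.0423, 0.2157]
tool_rot: [3.118, -0.005, 2.459]
wrist_force: [-0.7, -0.2, -2.3]
grip_width: 0.0121
gripper_force: 25.0
```

```bash
python3 -c "
from h import *
rel([.4738,-.1295,.16],3.222)"
```

```text
t 8.0 pos [ 0.4921 -0.0423  0.2157] rot [ 3.118 -0.005  2.459] w 0.0121 gf 24.996907711029053 F [-0.7 -0.2 -2.3]
shift cm [-4.11 -8.05  5.36] rotvec [ 0.025  0.004 -0.763]
```

>>> {"op": "step_arm", "data": {
  "steps": [
    [-0.7, -1.5, 0.3, -0.1, 0],
    [-1.4, -3, 0.8, -0.2, 0],
    [-2.1, -4.4, 1.4, -0.3, 0],
    [-2.8, -5.6, 2.2, -0.4, 0],
    [-3.4, -6.6, 3, -0.5, 0],
    [-3.8, -7.3, 3.8, -0.6, 0],
    [-4, -7.8, 4.5, -0.69, 0],
    [-4.1, -8, 5, -0.76, 0],
    [-4.1, -8, 5.3, -0.76, 0],
    [-4.1, -8, 5.3, -0.76, 0],
    [-4.1, -8, 5.3, -0.76, 0]
  ]
}}

```text
time_s: 8.92
eef_pos: [0.4745, -0.1271, 0.1604]
tool_rot: [3.12, 0.012, -3.071]
wrist_force: [0.1, -0.2, -3.0]
grip_width: 0.0118
gripper_force: 25.0
```

```bash
python3 -c "
from h import *
rel([.4738,-.1295,.104],3.222)
a=manip.snapshot('side')[70:270,180:430];b=manip.snapshot('top')[150:280,300:500]
cv2.imwrite('pics/t1.png',np.vstack([cv2.resize(a,(600,480)),]))
cv2.imwrite('pics/t1b.png',cv2.resize(b,None,fx=4,fy=4))"
```

```text
t 8.92 pos [ 0.4745 -0.1271  0.1604] rot [ 3.12   0.012 -3.071] w 0.0118 gf 24.995516538619995 F [ 0.1 -0.2 -3. ]
shift cm [ 0.16 -0.36  5.63] rotvec [ 0.021  0.012 -0.01 ]
```

View pics/t1.png

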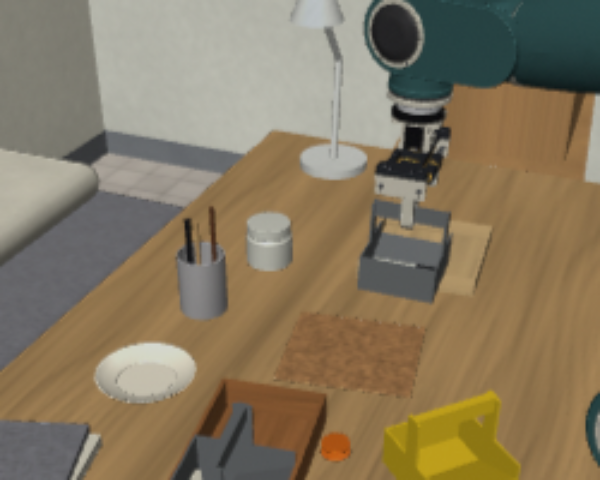

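>>> {"op": "step_arm", "data": {
  "steps": [
    [0, 0, 1, 0, 0],
    [0.1, -0.1, 2.2, 0, 0],
    [0.1, -0.2, 3.5, 0, 0],
    [0.2, -0.3, 4.7, 0, 0],
    [0.2, -0.4, 5.6, 0, 0],
    [0.2, -0.4, 5.6, 0, 0],
    [0.2, -0.8, 5.6, 0, 0],
    [0.2, -1.2, 5.6, 0, 0],
    [0.2, -1.6, 5.6, 0, 0],
    [0.2, -2, 5.6, 0, 0],
    [0.2, -2, 5.6, 0, 0]
  ],
  "grip_force": 10
}}

```text
time_s: 9.93
eef_pos: [0.4751, -0.1465, 0.104]
tool_rot: [3.121, 0.013, -3.069]
wrist_force: [0.7, 0.0, -2.2]
grip_width: 0.012
gripper_force: 10.0
```

```bash
python3 -c "
from h import *
rel([.475,-.1494,.104],3.222)"
```

```text
t 9.93 pos [ 0.4751 -0.1465  0.104 ] rot [ 3.121  0.013 -3.069] w 0.012 gf 9.998675286769867 F [ 0.7  0.  -2.2]
shift cm [ 0.03 -0.29 -0.01] rotvec [ 0.021  0.013 -0.008]
```

>>> {"op": "step_arm", "data": {
  "steps": [
    [0, -0.3, 0, 0, 0],
    [0, -0.6, -0.2, 0, 0],
    [0, -0.9, -0.4, 0, 0],
    [0, -1.2, -0.6, 0, 0],
    [0, -1.5, -0.75, 0, 0],
    [0, -1.8, -0.9, 0, 0],
    [0, -2, -1, 0, 0],
    [0, -2, -1, 0, 0]
  ]
}}

```text
time_s: 10.6
eef_pos: [0.4765, -0.166, 0.114]
tool_rot: [3.12, 0.013, -3.069]
wrist_force: [-1.3, 4.1, 3.5]
grip_width: 0.0141
gripper_force: 10.0
```

```bash
python3 -c "
from h import *
rel([.475,-.1494,.104],3.222)
a=manip.snapshot('side')[100:240,260:400]
cv2.imwrite('pics/t2.png',cv2.resize(a,(560,560),interpolation=cv2.INTER_CUBIC))"
```

```text
t 10.6 pos [ 0.4765 -0.166   0.114 ] rot [ 3.12   0.013 -3.069] w 0.0141 gf 10.002217052970082 F [-1.3  4.1  3.5]
shift cm [0.04 1.65 1.03] rotvec [ 0.022  0.013 -0.007]
```

View pics/t2.png

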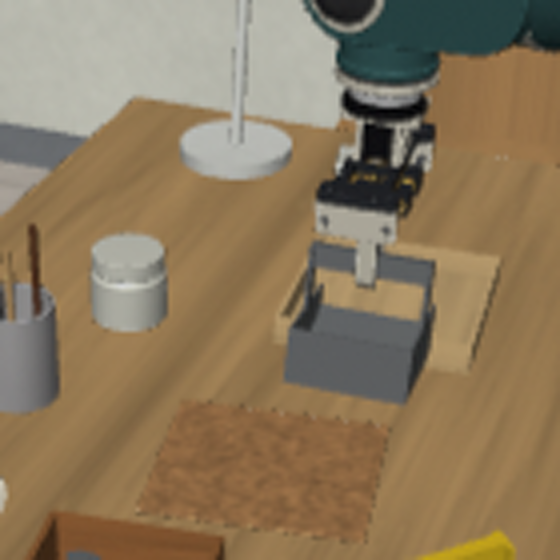

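The bin is in contact with the tray rim and starting to tip. The fingers are yielding (opening 14 mm) and the forces are small, so I'll carry on.

>>> {"op": "step_arm", "data": {
  "steps": [
    [0, -0.3, -0.15, 0, 0],
    [0, -0.6, -0.3, 0, 0],
    [0, -0.9, -0.4, 0, 0],
    [0, -1.2, -0.5, 0, 0],
    [0, -1.5, -0.6, 0, 0],
    [0, -1.8, -0.7, 0, 0],
    [0, -1.8, -0.7, 0, 0]
  ],
  "grip_force": 8
}}

```text
time_s: 11.23
eef_pos: [0.4776, -0.1845, 0.1201]
tool_rot: [3.12, 0.012, -3.069]
wrist_force: [0.0, 5.0, 3.7]
grip_width: 0.0174
gripper_force: 8.0
```

```bash
python3 -c "
from h import *
rel([.475,-.1494,.104],3.222)
a=manip.snapshot('side')[100:240,260:400]
cv2.imwrite('pics/t3.png',cv2.resize(a,(560,560),interpolation=cv2.INTER_CUBIC))"
```

```text
t 11.23 pos [ 0.4776 -0.1845  0.1201] rot [ 3.12   0.012 -3.069] w 0.0174 gf 8.000531746074557 F [0.  5.  3.7]
shift cm [0.02 3.48 1.68] rotvec [ 0.021  0.012 -0.007]
```

View pics/t3.png

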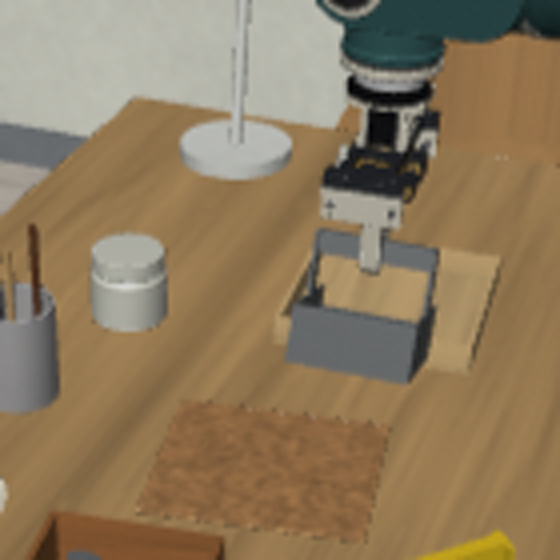

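The back of the bin has risen, at about 15° by the finger opening (17.4 mm). I'll keep tipping.

>>> {"op": "step_arm", "data": {
  "steps": [
    [0, -0.3, -0.1, 0, 0],
    [0, -0.6, -0.2, 0, 0],
    [0, -0.9, -0.3, 0, 0],
    [0, -1.2, -0.4, 0, 0],
    [0, -1.5, -0.45, 0, 0],
    [0, -1.8, -0.5, 0, 0],
    [0, -1.8, -0.5, 0, 0]
  ]
}}

```text
time_s: 11.87
eef_pos: [0.4787, -0.2026, 0.1244]
tool_rot: [3.12, 0.012, -3.069]
wrist_force: [0.4, 4.5, 4.1]
grip_width: 0.0198
gripper_force: 8.0
```

```bash
cat > st.py <<'E'
from h import *
rel([.475,-.1494,.104],3.222)
im=manip.snapshot("top");ref=cv2.imread("pics/top0.png")
c=[(445,88),(706,73),(736,337),(468,354)]
m=np.zeros(im.shape[:2],np.uint8);cv2.fillPoly(m,[np.int32([(x/4+300,y/4+170) for x,y in c])],255)
for nm,q in(("white",im.min(2)>150),("black",im.max(2)<45)):
    v,u=np.nonzero(q&(m>0));print(nm,len(u),(u.mean(),v.mean(),u.std(),v.std()) if len(u) else '')
E
python3 st.py
```

```text
t 11.87 pos [ 0.4787 -0.2026  0.1244] rot [ 3.12   0.012 -3.069] w 0.0198 gf 8.000018410384655 F [0.4 4.5 4.1]
shift cm [0.01 5.29 2.15] rotvec [ 0.021  0.012 -0.008]
white 3 (np.float64(438.6666666666667), np.float64(203.33333333333334), np.float64(1.247219128924647), np.float64(2.0548046676563256))
black 0
```

>>> {"op": "step_arm", "data": {
  "steps": [
    [0, -0.3, -0.05, 0, 0],
    [0, -0.6, -0.1, 0, 0],
    [0, -0.9, -0.15, 0, 0],
    [0, -1.2, -0.2, 0, 0],
    [0, -1.5, -0.25, 0, 0],
    [0, -1.5, -0.25, 0, 0],
    [0, -1.5, -0.25, 0, 0],
    [0, -1.5, -0.25, 0, 0],
    [0, -1.5, -0.25, 0, 0]
  ]
}}

```text
time_s: 12.67
eef_pos: [0.4797, -0.217, 0.1265]
tool_rot: [3.12, 0.012, -3.069]
wrist_force: [-0.3, 2.5, 1.4]
grip_width: 0.0213
gripper_force: 8.0
```

```bash
python3 st.py
```

```text
t 12.67 pos [ 0.4797 -0.217   0.1265] rot [ 3.12   0.012 -3.069] w 0.0213 gf 8.006336577236652 F [-0.3  2.5  1.4]
shift cm [0.01 6.73 2.39] rotvec [ 0.021  0.012 -0.007]
white 3 (np.float64(448.0), np.float64(201.0), np.float64(1.632993161855452), np.float64(2.449489742783178))
black 0
```

>>> {"op": "step_arm", "data": {
  "steps": [
    [0, -0.3, 0, 0, 0],
    [0, -0.6, -0.05, 0, 0],
    [0, -0.9, -0.05, 0, 0],
    [0, -1.2, -0.1, 0, 0],
    [0, -1.5, -0.1, 0, 0],
    [0, -1.5, -0.1, 0, 0],
    [0, -1.5, -0.1, 0, 0],
    [0, -1.5, -0.1, 0, 0],
    [0, -1.5, -0.1, 0, 0],
    [0, -1.5, -0.1, 0, 0]
  ]
}}

```text
time_s: 13.55
eef_pos: [0.4808, -0.2319, 0.1271]
tool_rot: [3.12, 0.012, -3.068]
wrist_force: [0.2, 2.4, -1.5]
grip_width: 0.0226
gripper_force: 8.0
```

```bash
python3 st.py; python3 -c "
from h import *
a=manip.snapshot('side')[110:230,260:420];b=manip.snapshot('top')[160:270,330:490]
cv2.imwrite('pics/t4.png',cv2.resize(np.vstack([a,b]),None,fx=2.6,fy=2.6,interpolation=cv2.INTER_CUBIC))"
```

```text
t 13.55 pos [ 0.4808 -0.2319  0.1271] rot [ 3.12   0.012 -3.068] w 0.0226 gf 8.004014566540718 F [ 0.2  2.4 -1.5]
shift cm [0.   8.22 2.49] rotvec [ 0.021  0.012 -0.007]
white 2 (np.float64(456.0), np.float64(200.5), np.float64(1.0), np.float64(1.5))
black 0
```

View pics/t4.png

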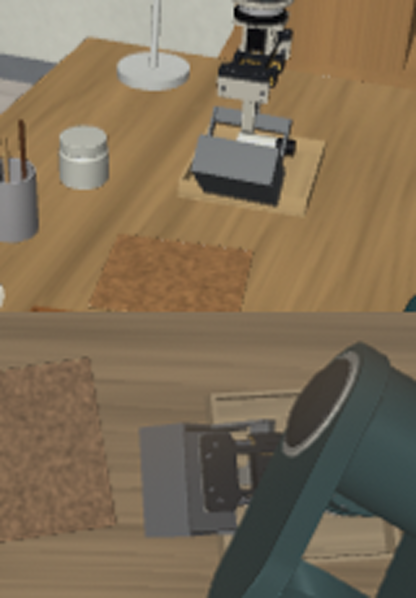

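The side crop shows the bin tipped steeply. The stick (white body about (255,140), black cap about (290,147)) is visible beyond it. I'll check that it is in the tray.

```bash
python3 -c "
from h import *
np.set_printoptions(precision=4,suppress=True)
f=lambda x,y:(260+x/2.6,110+y/2.6)
im=manip.snapshot('side')
for z in(.018,.06):print(z,w('side',f(290,147),z),w('side',f(255,141),z))
print(im[160:172,345:378].min(2))"
```

```text
0.018 [ 0.4476 -0.3962  0.018 ] [ 0.5074 -0.3944  0.018 ]
0.06 [ 0.4316 -0.3188  0.06  ] [ 0.4883 -0.3171  0.06  ]
[[105 106 106 106 107 107 112 117 103  98 109 120  87  91  83  81  65  63
   59  68  71  99  99 115 117 115  58  83  82  82  82  82  79]
 [105 105 105 104 104 107 131 177 153 134 116 114 109 115 123 117 115 107
  101  93  83  76  70  69  93  98  64  85  83  82  81  81  79]
 [108 107 104 104 105 110 151 199 198 195 192 191 187 185 177 159 154 146
  133 126 114 111  98 102 115  82  84  94  92  91  88  85  83]
 [121 120 111 111 108 119 186 208 207 204 205 203 202 201 199 198 195 192
  190 186 181 121  26  53  99  60  64  78  98 107 107 102 101]
 [123 123 123 123 124 124 143 159 176 182 203 205 205 212 210 211 207 205
  204 202 192  69  27  51 115  37  22  21  40 107 106 107 106]
 [123 123 123 123 123 123 123 124 123 124 125 139 144 171 176 195 198 205
  208 211 202  74  39  67  99  39  30  29  40 105 105 107 107]
 [123 123 124 123 124 123 124 124 123 124 124 124 124 124 124 124 125 139
  153 168 163  63  49  88  93  44  46  45  52 104 106 106 106]
 [123 123 124 124 124 124 124 124 124 124 124 124 124 124 124 124 124 124
  125 124 125 120  61 100  59  27  29  32  50 104 104 105 105]
 [124 124 124 124 124 125 124 124 124 124 125 124 124 125 125 124 125 125
  125 125 125 119  69 120  56  18  18  26  65  99 101 101 103]
 [124 125 124 123 124 124 124 124 124 125 125 125 126 125 124 125 125 125
  125 125 125 116  57 111  45  37  37  37  82  98  98 100 101]
 [125 124 124 124 124 125 125 125 126 125 125 125 125 125 125 125 124 125
  125 125 122  96  45  62  74  80  78  69  97  97  98 100 103]
 [125 125 125 125 125 125 125 125 126 124 125 125 125 125 125 125 126 125
  126 126 121  77  41  51  89  99  98  97  97  98  99 103 104]]
```

At floor height the stick lies at y ≈ -0.395, which is what it would be resting against the tray's far wall, so it is in the tray. Now I'll back off and let the bin level itself.

>>> {"op": "step_arm", "data": {
  "steps": [
    [0, 0.5, 0, 0, 0],
    [0, 1.2, 0, 0, 0],
    [0, 2, -0.2, 0, 0],
    [0, 3, -0.5, 0, 0],
    [0, 4, -0.8, 0, 0],
    [0, 5, -1.2, 0, 0],
    [0, 6, -1.8, 0, 0],
    [0, 7, -2.4, 0, 0],
    [0, 8, -3, 0, 0],
    [0, 9, -3.5, 0, 0],
    [0, 10, -4, 0, 0],
    [0, 10, -4, 0, 0]
  ],
  "grip_force": 10
}}

```text
time_s: 14.75
eef_pos: [0.4734, -0.1317, 0.1708]
tool_rot: [3.12, 0.014, -3.067]
wrist_force: [0.7, -1.6, -0.6]
grip_width: 0.0115
gripper_force: 10.0
```

>>> {"op": "step_arm", "data": {
  "steps": [
    [0, 0, 0, 0, 0],
    [0, 0, 0, 0, 0],
    [0, 0, 0, 0, 0],
    [0, 0, 0, 0, 0]
  ],
  "grip_force": 30
}}

```text
time_s: 15.08
eef_pos: [0.473, -0.1335, 0.1689]
tool_rot: [3.12, 0.011, -3.069]
wrist_force: [-0.3, 0.7, -1.9]
grip_width: 0.0115
gripper_force: 30.0
```

```bash
python3 -c "
from h import *
np.set_printoptions(precision=4,suppress=True)
rel([.5117,.0022,.15],np.pi/2+.17+np.pi/2)
a=manip.snapshot('side')
cv2.imwrite('pics/u1.png',a)
# bar in side view: dark row profile
s=manip.sense();print(px('side',[s['eef_pos']+[0,0,.019],s['eef_pos']-[0,0,.088]]))
t=manip.snapshot('top');cv2.imwrite('pics/u2.png',t)
"
```

```text
t 15.08 pos [ 0.473  -0.1335  0.1689] rot [ 3.12   0.011 -3.069] w 0.0115 gf 29.99945193529129 F [-0.3  0.7 -1.9]
shift cm [-4.82 13.21  2.23] rotvec [ 0.021  0.012 -0.097]
[[350.6153 155.78  ]
 [348.8622 181.4568]]
```

>>> {"op": "step_arm", "data": {
  "steps": [
    [-0.4, 1, 0, 0, 0],
    [-0.9, 2.5, 0, -0.02, 0],
    [-1.6, 4.5, 0.2, -0.04, 0],
    [-2.4, 6.5, 0.4, -0.06, 0],
    [-3.1, 8.5, 0.6, -0.08, 0],
    [-3.8, 10.5, 1, -0.1, 0],
    [-4.4, 12, 1.6, -0.1, 0],
    [-4.8, 13.2, 2.3, -0.1, 0],
    [-4.8, 13.2, 3, -0.1, 0],
    [-4.8, 13.2, 3.6, -0.1, 0],
    [-4.8, 13.2, 4.2, -0.1, 0],
    [-4.8, 13.2, 4.2, -0.1, 0]
  ]
}}

```text
time_s: 16.18
eef_pos: [0.5111, 0.0023, 0.1292]
tool_rot: [3.121, 0.012, -2.969]
wrist_force: [-0.6, -0.7, -2.9]
grip_width: 0.0119
gripper_force: 30.0
```

```bash
python3 -c "
from h import *
rel([.5117,.0022,.092],np.pi+.17)
s=manip.sense();p=s['eef_pos'];y=np.pi/2+.17
R=Ro.from_euler('z',y).as_matrix();b=np.array(p)-[0,0,.088]
a=manip.snapshot('side');t=manip.snapshot('top')
P=lambda L:[b+R@np.array(q) for q in L]
back=[(.065,.058,0),(.065,-.058,0),(.065,-.058,.055),(.065,.058,.055)]
bar=[(0,.058,.118),(0,-.058,.118)]
for im,n in((a,'side'),(t,'top')):
    for L in(back,bar):
        cv2.polylines(im,[np.int32(np.round(px(n,P(L))*4))],True,(0,0,255),1,cv2.LINE_AA,2)
cv2.imwrite('pics/v.png',cv2.resize(np.vstack([a[110:240,220:400],t[160:270,270:450]]),None,fx=2.4,fy=2.4,interpolation=cv2.INTER_CUBIC))
"
```

```text
t 16.18 pos [0.5111 0.0023 0.1292] rot [ 3.121  0.012 -2.969] w 0.0119 gf 29.99942421913147 F [-0.6 -0.7 -2.9]
shift cm [-0.01 -0.1   3.72] rotvec [0.02  0.012 0.002]
```

View pics/v.png

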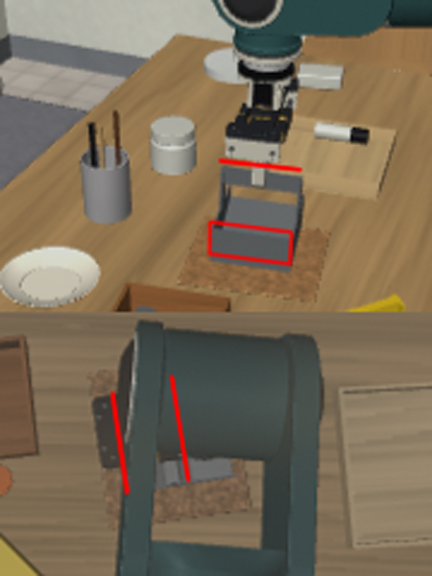

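The side view shows the stick lying in the tray against the far wall, with the bin level and about 7 mm lower in the grip than before. I'll lower it slowly onto the mat.

>>> {"op": "step_arm", "data": {
  "steps": [
    [-0.1, 0, 0.6, 0, 0],
    [-0.2, -0.1, 1.2, 0, 0],
    [-0.2, -0.1, 1.7, 0, 0],
    [-0.2, -0.1, 2.1, 0, 0],
    [-0.2, -0.1, 2.4, 0, 0],
    [-0.2, -0.1, 2.4, 0, 0]
  ],
  "grip_force": 15
}}

```text
time_s: 16.78
eef_pos: [0.5144, 0.003, 0.1066]
tool_rot: [3.121, 0.015, -2.968]
wrist_force: [-0.0, 0.9, -0.9]
grip_width: 0.0119
gripper_force: 15.0
```

>>> {"op": "step_arm", "data": {
  "steps": [
    [0, 0, 0.2, 0, 0],
    [0, 0, 0.3, 0, 0],
    [0, 0, 0.3, 0, 0]
  ]
}}

```text
time_s: 17.03
eef_pos: [0.5155, 0.0035, 0.1054]
tool_rot: [3.121, 0.018, -2.968]
wrist_force: [3.3, 6.5, 9.9]
grip_width: 0.0122
gripper_force: 15.0
```

>>> {"op": "step_arm", "data": {
  "steps": [
    [0, 0, 0.15, 0, 0],
    [0, 0, 0.3, 0, 0],
    [0, 0, 0.3, 0, 0]
  ]
}}

```text
time_s: 17.28
eef_pos: [0.5159, 0.0042, 0.1036]
tool_rot: [3.12, 0.019, -2.968]
wrist_force: [0.1, 11.8, 20.2]
grip_width: 0.0121
gripper_force: 15.0
```

>>> {"op": "step_arm", "data": {
  "steps": [
    [0, -0.1, -0.2, 0, 0],
    [0, -0.1, -0.35, 0, 0],
    [0, -0.1, -0.35, 0, 0]
  ],
  "grip_force": 4
}}

```text
time_s: 17.53
eef_pos: [0.5143, 0.0017, 0.1043]
tool_rot: [3.122, 0.014, -2.969]
wrist_force: [0.1, -0.2, -1.0]
grip_width: 0.0124
gripper_force: 4.0
```

>>> {"op": "step_arm", "data": {
  "steps": [
    [0, 0, 0, 0, 1.5],
    [0, 0, 0, 0, 1.8],
    [0, 0, 0, 0, 2.2],
    [0, 0, 0, 0, 3],
    [0, 0, 0, 0, 4],
    [0, 0, 0, 0, 5],
    [0, 0, 0, 0, 6],
    [0, 0, 0, 0, 7],
    [0, 0, 0, 0, 7]
  ]
}}

```text
time_s: 18.28
eef_pos: [0.5144, 0.0018, 0.1042]
tool_rot: [3.121, 0.014, -2.969]
wrist_force: [0.1, 0.4, 0.2]
grip_width: 0.0574
gripper_force: 0.0
```

>>> {"op": "step_arm", "data": {
  "steps": [
    [0, 0, 0, 0, 7],
    [0, 0, -1, 0, 7],
    [0, 0, -2.5, 0, 7],
    [-0.1, 0.1, -5, 0, 7],
    [-0.1, 0.2, -8, 0, 7],
    [-0.1, 0.2, -12, 0, 7],
    [-0.2, 0.3, -16, 0, 7],
    [-0.2, 0.4, -20, 0, 7],
    [3, 0.4, -23, 0, 7],
    [7, 0.4, -25, 0, 7],
    [11, 0.4, -25, 0, 7],
    [14, 0.4, -25, 0, 7]
  ]
}}

```text
time_s: 19.28
eef_pos: [0.3711, -0.024, 0.3545]
tool_rot: [3.122, 0.017, -2.968]
wrist_force: [0.5, -0.4, 0.3]
grip_width: 0.0701
gripper_force: 0.0
```

>>> {"op": "step_arm", "data": {
  "steps": [
    [0, 4, 0, 0, 7],
    [0, 8, 0, 0, 7],
    [0, 12, 0, 0, 7],
    [0, 16, 0, 0, 7],
    [0, 20, 0, 0, 7],
    [0, 24, 0, 0, 7],
    [0, 28, 0, 0, 7],
    [0, 30, 0, 0, 7],
    [0, 30, 0, 0, 7]
  ]
}}

```text
time_s: 20.03
eef_pos: [0.3202, 0.2745, 0.3586]
tool_rot: [3.121, 0.013, -2.964]
wrist_force: [1.2, 0.4, -0.9]
grip_width: 0.0701
gripper_force: 0.0
```

```bash
python3 -c "
from h import *
np.set_printoptions(precision=4,suppress=True)
t=manip.snapshot('top');s=manip.snapshot('side');r=cv2.imread('pics/top0.png')
cv2.imwrite('pics/f.png',cv2.resize(np.vstack([t[90:270,180:500],s[90:250,190:510]]),None,fx=1.7,fy=1.7,interpolation=cv2.INTER_CUBIC))
"
```

```text
(no output)
```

View pics/f.png

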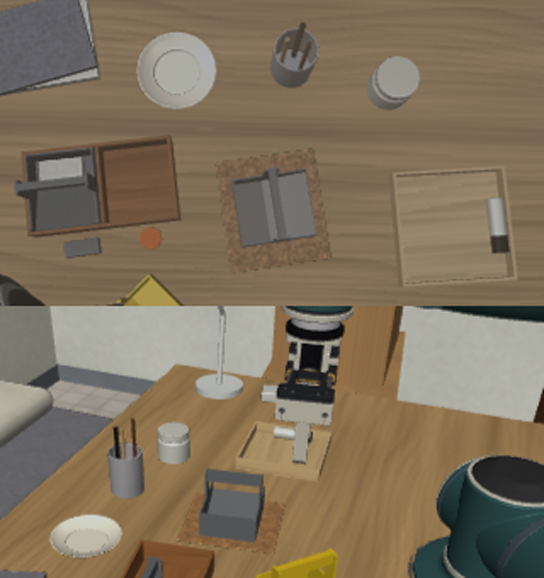

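The final view shows the bin upright at the centre of the mat (about (275,208), mat centre about (272,210)). The stick is in the tray at (497,225), and everything else is where it was.

```bash
python3 -c "
from bench import manip
print(manip.finish_job())"
```

```text
the job is handed in; nothing more can be done
None
```

The job is handed in at about 20 s: the last view shows the glue stick in the plywood tray, the empty bin upright in the middle of the cork mat, and nothing else moved; the bin was tipped by pressing its front against the tray rim, which put at most about 6 N on the wrist.

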